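# Fold open the bocal cupboard

## Robot

A 6-joint arm with a two-finger parallel gripper is mounted at the origin on the work surface. World frame = base frame: x ahead of the robot, y to its left, z up, the work surface at z = 0. Lengths are in mm, angles in rad, forces in N, time in s.
With the tool pointing down it reaches from about 275 to 750 mm from the base axis. Payload 10.2 kg.
Tool frame: the origin (TCP) lies where the fingers leave the gripper's body, on its centre line; the fingertips stand 64 mm ahead of it and the grasp point (between the pads) lies 45 mm ahead of it; z points along the fingers, y is the direction in which the jaws open and shut (so a half turn about z gives the same grasp; the last joint's range is limited). The gripper opens to 88 mm and grips with 3 to 60 N. Pads are 18 mm wide; open, the fingers measure 123 mm over their backs; the gripper's body (75 mm by 187 mm) begins 45 mm behind the grasp point.
Start: joints at [0.911, 0.313, 1.498, -0, 1.331, -0.223], TCP at [222.11, 475.709, 302.72] pointing down, gripper open.
Joint ranges: [-2.94, 2.94], [-0.97, 2.17], [0.19, 2.56], [-1.23, 4.37], [0.02, 3.11], [-2.88, 2.88]. Speed limits (rad/s): [2.39, 2.39, 3.01, 3.14, 3.14, 3.14].

## Interface

Orientations are given as a 3x3 rotation matrix whose columns are the frame's x, y, z axes.
In Python, from station import r, imaging, order gives the robot as it stands. The module is installed in compiled form; this text tells all that it offers.
- The arm moves only by the tool move_arm, never from a script. Its argument "steps" is a list that holds one entry, the list of rows, each a list of 7 numbers: the shift along the tool's x, y, z in mm, then the turn, a rotation vector about the tool's x, y, z in degrees, then the closure, from -1 (fully open) to 1 (shut). A call has 1 to 8 rows; each row is the pose to reach, as a shift and turn from the pose commanded when the call began, along the tool's axes at that moment; what a row does not reach only later rows make up. A row lasts 1/12 s, in which the tool goes at most 41.7 mm and 7.16 degrees, less where a joint would pass 70% of its speed; a pose out of reach is approached as far as the arm can. A call with a gripper value outside its range is refused whole. The fingers move at their own pace and stop on an object; the grip force is fixed at half the most. Time passes only in rows, so rows that repeat a pose let the fingers close. It gives the time, the measured TCP pose, the force and the opening at its end, in the units of the state.
- r.get_state(): the state, without advancing time (a new reading comes with each control period).
- imaging.camera(name): name is "scene" or "side" or "wrist"; returns a dict with "frame" (480x640x3 uint8, blue, green, red), "intrinsics" (3x3 intrinsics, pixels), "origin" and "attitude" of the camera in the world. Camera axes: x right, y down, z forward; pixel columns grow to the right and rows downward; lengths in mm; the calibration is good to about 2 mm. A picture is of the moment at which its call begins. There is no depth.
- order.sign_off(): hands the job in, once; it reports no verdict.
The state is a dict: "clock": time; "qpos": joint angles; "joint_vel": joint speeds; "tau": joint torques, N m; "ee_pos": TCP position; "orientation": TCP orientation; "ft_force": force on the tool from outside, world axes, zero at the start; "torque": the same for the moment, N m; "grip_width": finger opening in mm.
Only numpy, scipy, OpenCV 4.12 (cv2) and the standard library are available. Lean on these libraries where they do the work, as an engineer would, in place of code of your own. Each camera call takes 0.05 s, during which the arm holds its last target.

## Task

Two small plywood cupboards with clear tops stand on the bench. Open the one that has the old silver bocal (the slim bent metal tube) lying in it: pull its folding two-panel door by the upright wooden pull until both panels are folded together and the door is fully open, then let go. Leave the other cupboard's door shut.

Things in the scene. Friction and masses are not known exactly. Their poses are not given: they have to be found in the camera images.
- bocal_pull: Upright wooden pull on the bocal cupboard's folding door: round dowel, 18 mm across, 56 mm tall, standing on the door's top edge (130 mm above the bench, level with the clear roof), on the first panel, 100 mm from its pivot. Origin on its axis half-way up, 158 mm above the bench. Free all round above the door and turns easily on its own axis. The other pull is alike.
- bocal_pivot (a point): Pivot axis of the first door panel, at the door's left end seen from the robot, 130 mm above the bench; axes of the cupboard: z up, -x out of its front. The pull moves on a level arc about it, out and then left (clockwise from above). Cupboard fixed, 264 wide, 160 deep. Door: two panels, each 120 long, 12 thick, hinged mid-front; the second's far end follows a sill track by itself.
- bocal_door (a joint): Angle of the first panel of the bocal cupboard's door, rad: 0 shut flat across the front, growing as it folds out; stop at 1.4 = fully open, panels together, standing out of the front at the left end. May start slightly ajar (up to 0.25). Light friction hinge: about 1.5 N at the pull, stays where it is left.
- mandrel_door (a joint): The same angle for the other cupboard, which holds a straight wooden mandrel and no bocal. It may start a touch ajar (up to 0.1); it counts as shut below 0.25.

How it is judged:
By the outcome, as a careful person would: the job done as asked, in the order asked, and still so for the second after the job is handed in, with the robot touching nothing.
It also fails if it takes over 32 s, if anything falls off the work surface, if the arm or the gripper's body presses on something with over 40 N, if the wrist force passes 120 N, or if a joint passes its speed limit or range.

## Working session

There is one attempt and no reset: what is moved stays moved. The work goes in short steps, Python scripts to look and compute and a tool call to move; the robot and the scene stay as the last step left them, time stands still between calls to the robot, and variables do not carry over. Pictures are saved under pics/ and viewed, and the job is handed in when it is done.

Besides the shell and the picture viewer there is one more tool, called after "Call:" as a command line: name --argument value ..., lists and objects as JSON in quotes. move_arm: Moves the arm, as the interface text tells. Its arguments: {"type":"object","properties":{"steps":{"type":"array","items":{"type":"array","items":{"type":"array","items":{"type":"number"}}}}},"required":["steps"]}

```bash
mkdir -p pics
python3 - <<'E'
from station import r, imaging, order
import cv2,pickle,numpy as np
s=r.get_state()
for k in ("clock","ee_pos","orientation","grip_width","ft_force"): print(k,s[k])
d={}
for n in ("scene","side","wrist"):
    c=imaging.camera(n); cv2.imwrite(f"pics/{n}0.png",c["frame"]); d[n]=c
    print(n,np.round(c["origin"],1),np.round(c["attitude"],3).tolist(),np.round(c["intrinsics"],1).tolist())
pickle.dump(d,open("c0.pkl","wb"))
E
```

```text
clock 0.0
ee_pos [222.01651476 475.56919768 302.16993822]
orientation [[-9.06106269e-01  4.23049405e-01 -7.93559546e-04]
 [ 4.23050042e-01  9.06105784e-01 -9.85190959e-04]
 [ 3.02264445e-04 -1.22840310e-03 -9.99999200e-01]]
grip_width 88.00178478553434
ft_force [ 0.32626468 -0.92447559  0.9429487 ]
scene [ 253.4 -463.8  846.2] [[0.847, -0.4, 0.35], [-0.532, -0.643, 0.551], [0.005, -0.653, -0.757]] [[624.8, 0.0, 326.3], [0.0, 624.8, 237.2], [0.0, 0.0, 1.0]]
side [ 259.7 -245.3  736.7] [[0.649, -0.605, 0.46], [-0.76, -0.505, 0.409], [-0.015, -0.615, -0.788]] [[493.4, 0.0, 320.9], [0.0, 493.4, 247.9], [0.0, 0.0, 1.0]]
wrist [152.1 507.7 386.2] [[0.423, 0.865, 0.272], [0.906, -0.403, -0.128], [-0.001, 0.3, -0.954]] [[368.7, 0.0, 319.2], [0.0, 368.7, 237.2], [0.0, 0.0, 1.0]]
```

View pics/scene0.png

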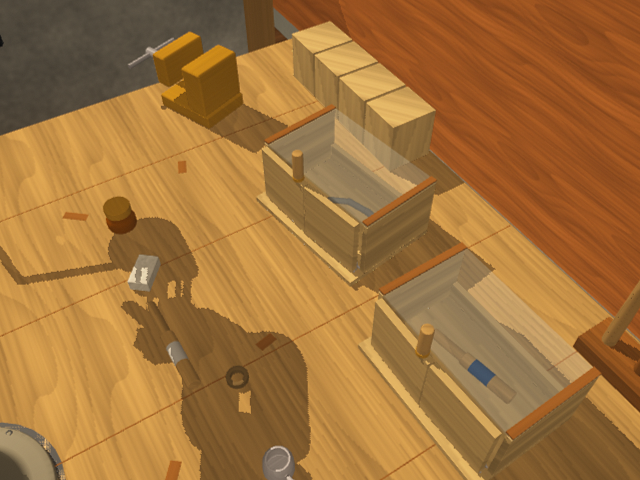

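View pics/side0.png

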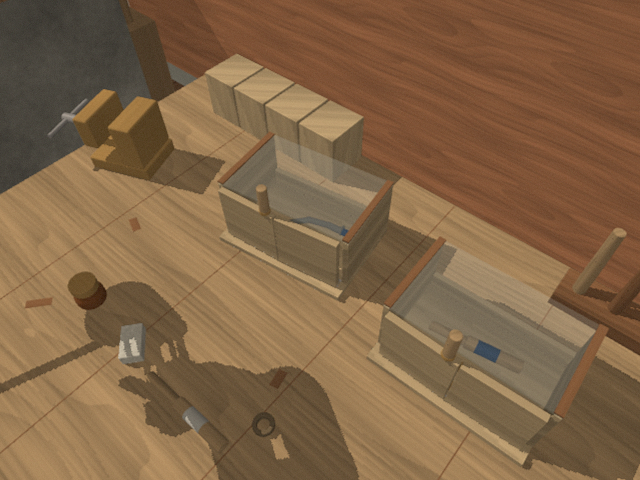

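View pics/wrist0.png

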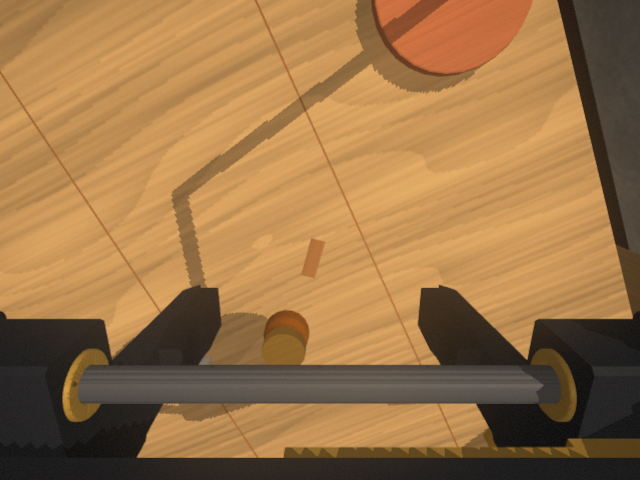

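The bocal (bent bluish tube) is in the far-left cupboard: scene about (350,203), side about (315,222). Its pull is at scene (298,165) and side (263,200). The mandrel is in the right cupboard. I'll zoom in to measure.

Run:
```python
import cv2,pickle
d=pickle.load(open("c0.pkl","rb"))
a=d["scene"]["frame"][90:290,245:445]; b=d["side"]["frame"][125:305,210:400]
cv2.imwrite("pics/z_scene.png",cv2.resize(a,None,fx=4,fy=4,interpolation=cv2.INTER_CUBIC)[:600])
cv2.imwrite("pics/z_side.png",cv2.resize(b,None,fx=4,fy=4,interpolation=cv2.INTER_CUBIC)[:600])
```

```text
(no output)
```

View pics/z_scene.png

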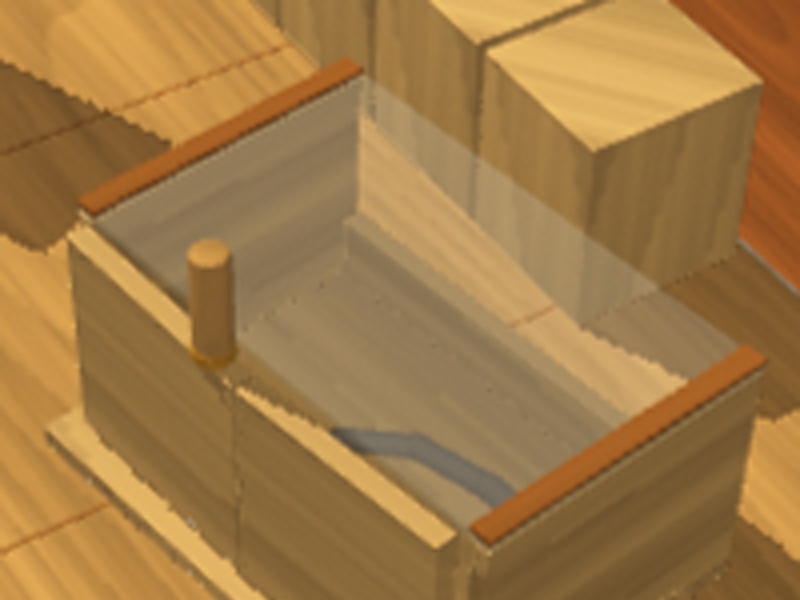

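View pics/z_side.png

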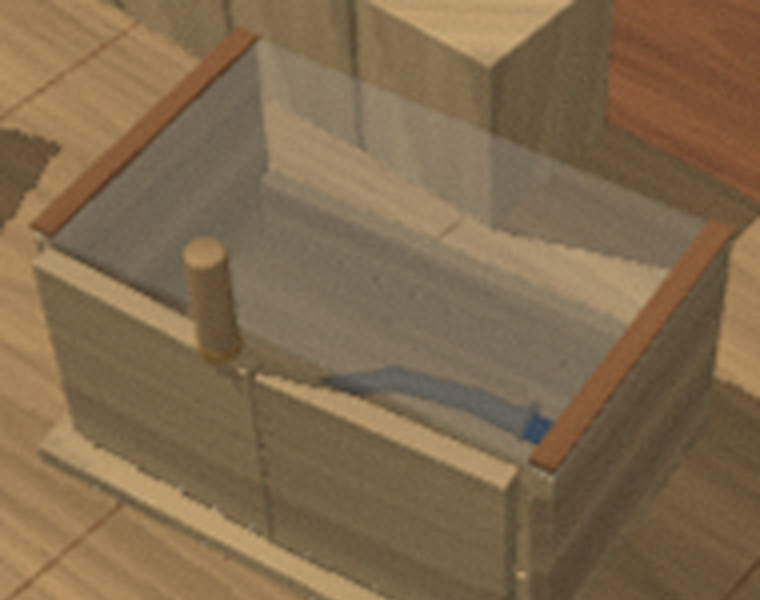

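```bash
cat > h.py <<'E'
import numpy as np
def ray(c,p):
    v=np.linalg.solve(np.array(c["intrinsics"]),[p[0],p[1],1.0]); v=np.array(c["attitude"])@v
    return np.array(c["origin"],float),v/np.linalg.norm(v)
def tri(*obs):
    A=np.zeros((3,3));b=np.zeros(3);R=[ray(c,p) for c,p in obs]
    for o,v in R:
        P=np.eye(3)-np.outer(v,v);A+=P;b+=P@o
    X=np.linalg.solve(A,b)
    return X,max(np.linalg.norm((np.eye(3)-np.outer(v,v))@(X-o)) for o,v in R)
def plane(c,p,z):
    o,v=ray(c,p); return o+v*(z-o[2])/v[2]
E
python3 - <<'E'
from h import *; import pickle
d=pickle.load(open("c0.pkl","rb"))
f=lambda p:(245+p[0]/4,90+p[1]/4); g=lambda p:(210+p[0]/4,125+p[1]/4)
for n,a,b in [("pulltop",(210,250),(206,247)),("pullbot",(212,354),(218,350)),("doorL outer",(68,236),(36,262)),("hinge",(234,388),(249,374)),("p2 R outer",(438,547),(507,485)),
 ("LF",(80,205),(33,228)),("LR",(362,65),(250,36)),("RF",(473,535),(540,465)),("RR",(765,355),(730,230))]:
    X,e=tri((d["scene"],f(a)),(d["side"],g(b))); print(n,X.round(1),round(e,1), plane(d["scene"],f(a),130)[:2].round(1),plane(d["side"],g(b),130)[:2].round(1))
E
```

```text
pulltop [615.8 193.1 182.9] 0.2 [644.5 245.4] [650.  235.2]
pullbot [613.8 192.6 126. ] 0.9 [612.8 189.7] [610.5 189. ]
doorL outer [597.7 286.8 128.5] 0.2 [597.1 285.4] [596.7 285.3]
hinge [615.9 177.8 118.6] 0.1 [610.3 167.9] [609.2 169.9]
p2 R outer [632.7  52.5 129.3] 0.2 [632.6  52.1] [632.1  52.1]
LF [616.3 311.7 119.3] 0.2 [611.2 300.5] [609.9 301.8]
LR [780.5 336.9 111.9] 1.2 [768.8 318.5] [764.1 318.8]
RF [643.4  44.9 137.4] 0.0 [647.5  50.2] [648.2  48.5]
RR [804.8  68.2 129.6] 1.3 [806.  69.] [802.7  67.1]
```

Call:
move_arm --steps '[[[-30,-6,0,0,0,6,-1],[-60,-12,0,0,0,12,-1],[-90,-18,0,0,0,18,-1],[-120,-23,0,0,0,24,-1],[-150,-29,0,0,0,30,-1],[-180,-34,0,0,0,36,-1],[-210,-40,0,0,0,42,-1],[-240,-45,0,0,0,49,-1]]]'

```text
clock: 0.82
ee_pos: [421.5, 332.2, 302.5]
orientation: [[-0.27, 0.963, -0.0], [0.963, 0.27, -0.0], [-0.0, -0.0, -1.0]]
ft_force: [0.1, 0.8, -0.4]
grip_width: 87.7
```

```bash
cat >> h.py <<'E'
def delta(target,s):
    R=np.array(s["orientation"]); return R.T@(np.array(target)-np.array(s["ee_pos"]))
E
python3 - <<'E'
from station import r
from h import *
s=r.get_state()
print(s["clock"],s["ee_pos"],s["orientation"],s["qpos"],s["ft_force"]); print(delta([595,190,300],s))
E
```

```text
0.8167 [421.53630077 332.23266929 302.54911881] [[-2.70151704e-01  9.62817664e-01 -4.49399453e-04]
 [ 9.62817765e-01  2.70151630e-01 -2.20192022e-04]
 [-9.05987733e-05 -4.92175027e-04 -9.99999875e-01]] [ 4.49054978e-01  3.39081502e-01  1.46222297e+00 -3.35938770e-06
  1.34078861e+00  1.75505175e-01] [ 0.05880828  0.84228648 -0.42564292]
[-183.80542379  128.59078093    2.50248249]
```

Call:
move_arm --steps '[[[-24,17,0,0,0,6,-1],[-48,34,0,0,0,12,-1],[-72,51,0,0,0,18,-1],[-96,67,0,0,0,24,-1],[-120,84,0,0,0,30,-1],[-144,101,0,0,0,36,-1],[-168,117,0,0,0,42,-1],[-184,129,0,0,0,48,-1]]]'

```text
clock: 1.48
ee_pos: [596.6, 190.1, 302.1]
orientation: [[0.536, 0.844, -0.001], [0.844, -0.536, -0.0], [-0.001, -0.0, -1.0]]
ft_force: [-0.3, -0.1, 0.2]
grip_width: 88.1
```

Run:
```python
from station import r,imaging
from h import *
import cv2,pickle
d={}
for n in ("wrist","scene"):
    c=imaging.camera(n); d[n]=c; cv2.imwrite(f"pics/{n}1.png",c["frame"])
pickle.dump(d,open("c1.pkl","wb"))
s=r.get_state(); print(s["clock"],s["ee_pos"],np.round(s["orientation"],3).tolist(),s["ft_force"])
c=d["wrist"]
for P in [(614.5,192.5,186),(614.5,192.5,130),(602.4,291.8,130)]:
    q=np.array(c["attitude"]).T@(np.array(P)-c["origin"]); q=np.array(c["intrinsics"])@q; print(P,q[:2]/q[2])
```

```text
1.5833 [596.79992411 189.88450168 301.64198011] [[0.535, 0.845, -0.001], [0.845, -0.535, -0.001], [-0.001, -0.001, -1.0]] [-0.7855623   0.79020971  1.01665218]
(614.5, 192.5, 186) [341.42240488 241.78206915]
(614.5, 192.5, 130) [337.03659232 217.21787881]
(602.4, 291.8, 130) [241.67631442 102.2652389 ]
```

View pics/wrist1.png

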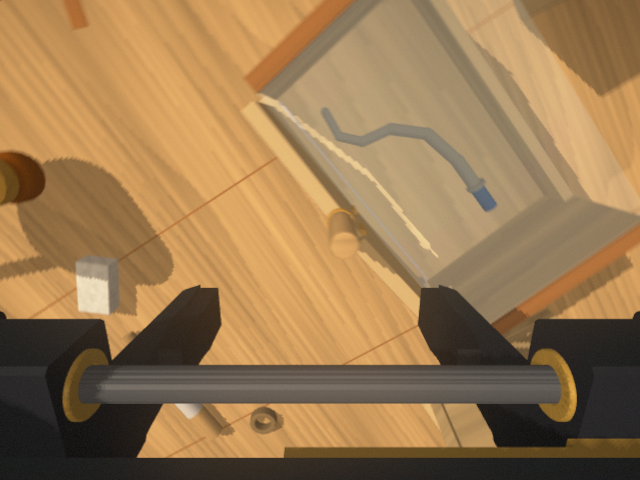

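The wrist picture confirms it: the bent bocal is inside at about (400,135). The pull top is at (343,244), and I predicted (341,242). I'll go down onto it and grip.

Call:
move_arm --steps '[[[11,13,0,0,0,0,-1],[11,13,30,0,0,0,-1],[11,13,60,0,0,0,-1],[11,13,85,0,0,0,-1],[11,13,92,0,0,0,-1],[11,13,92,0,0,0,-1]]]'

```text
clock: 2.08
ee_pos: [611.0, 195.0, 209.1]
orientation: [[0.529, 0.849, -0.004], [0.849, -0.529, -0.0], [-0.002, -0.003, -1.0]]
ft_force: [-0.2, 0.4, -0.5]
grip_width: 88.4
```

Call:
move_arm --steps '[[[0,0,0,0,0,0,0],[0,0,0,0,0,0,1],[0,0,0,0,0,0,1],[0,0,0,0,0,0,1],[0,0,0,0,0,0,1],[0,0,0,0,0,0,1],[0,0,0,0,0,0,1]]]'

```text
clock: 2.67
ee_pos: [612.1, 194.4, 210.9]
orientation: [[0.53, 0.848, 0.0], [0.848, -0.53, 0.0], [0.0, 0.0, -1.0]]
ft_force: [0.2, -0.1, 0.9]
grip_width: 43.7
```

Run:
```python
from station import r,imaging
from h import *
import cv2,pickle
d={}
for n in ("wrist","scene"):
    c=imaging.camera(n); d[n]=c; cv2.imwrite(f"pics/{n}2.png",c["frame"])
pickle.dump(d,open("c2.pkl","wb"))
s=r.get_state(); print(s["clock"],s["ee_pos"],np.round(s["orientation"],3).tolist(),s["ft_force"],s["grip_width"])
```

```text
2.7667 [612.07253611 194.4057048  210.7590978 ] [[0.53, 0.848, 0.0], [0.848, -0.53, -0.0], [0.0, 0.0, -1.0]] [ 0.36608366 -0.2332748   0.11785192] 35.58948751459967
```

View pics/wrist2.png

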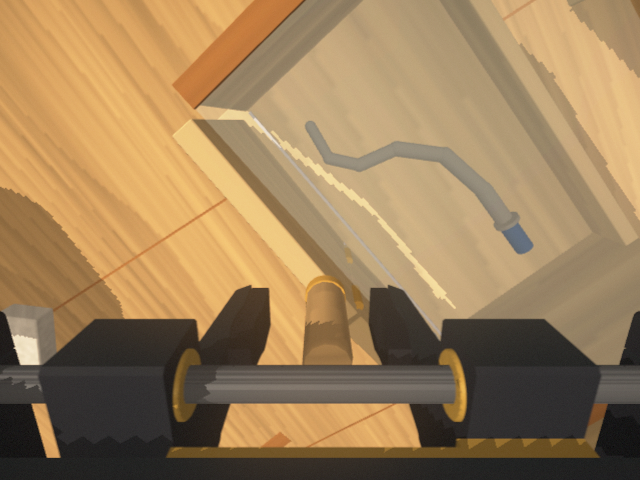

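View pics/scene2.png

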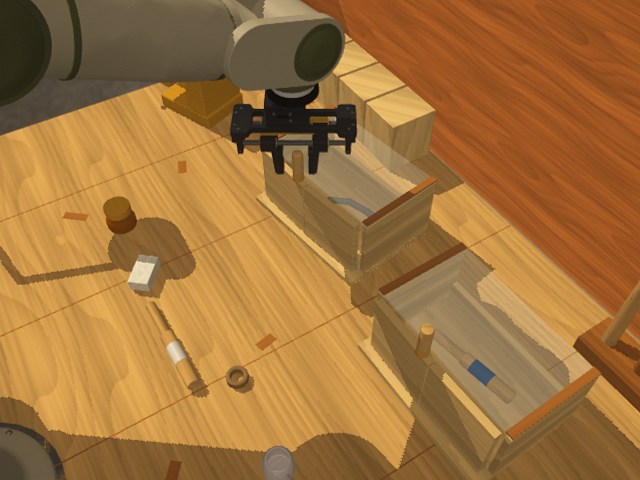

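The pull stands between the fingers, wrist (325,320), and the mandrel door is unmoved. I'll finish closing.

Call:
move_arm --steps '[[[0,0,0,0,0,0,1],[0,0,0,0,0,0,1],[0,0,0,0,0,0,1],[0,0,0,0,0,0,1],[0,0,0,0,0,0,1],[0,0,0,0,0,0,1]]]'

```text
clock: 3.27
ee_pos: [612.1, 194.2, 210.7]
orientation: [[0.53, 0.848, 0.0], [0.848, -0.53, -0.0], [-0.0, 0.0, -1.0]]
ft_force: [0.8, -3.0, -0.1]
grip_width: 16.7
```

Run:
```python
from station import r
from h import *
s=r.get_state(); print(s["clock"],s["ee_pos"],s["ft_force"],s["grip_width"])
R=np.array(s["orientation"]); P=s["ee_pos"][:2]
piv=np.array([602.4,291.8]); v=P-piv; a0=np.degrees(np.arctan2(v[1],v[0])); print("r",np.hypot(*v),"az",a0)
for rr in (np.hypot(*v),):
  for t in (5,10,15,20,25,30,40,50,60,70,80):
    a=np.radians(a0-t); q=piv+rr*np.array([np.cos(a),np.sin(a)]); e=R.T@np.append(q-P,0); print(t,q.round(1),e.round(1))
```

```text
3.2667 [612.14980036 194.20397543 210.74612745] [ 0.80916411 -2.9819068  -0.12081362] 16.71136631932987
r 98.081815947291 az -84.29510447198076
5 [603.6 193.7] [-4.9 -7.  -0. ]
10 [595.1 194. ] [ -9.2 -14.4  -0. ]
15 [586.6 195. ] [-12.9 -22.1  -0. ]
20 [578.2 196.8] [-15.9 -30.1  -0. ]
25 [570.  199.2] [-18.1 -38.4  -0. ]
30 [562.  202.4] [-19.6 -46.8  -0. ]
40 [547.1 210.8] [-20.4 -63.9  -0. ]
50 [533.9 221.6] [-18.3 -80.9  -0. ]
60 [522.8 234.6] [-13.2 -97.2  -0. ]
70 [514.  249.3] [  -5.4 -112.4   -0. ]
80 [508.  265.3] [   5. -126.   -0.]
```

Call:
move_arm --steps '[[[-5,-7,0,0,0,0,1],[-9,-14,0,0,0,0,1],[-13,-22,0,0,0,0,1],[-16,-30,0,0,0,0,1],[-18,-38,0,0,0,0,1],[-18,-38,0,0,0,0,1]]]'

```text
clock: 3.77
ee_pos: [569.4, 201.9, 210.7]
orientation: [[0.529, 0.848, 0.001], [0.848, -0.529, 0.005], [0.005, -0.001, -1.0]]
ft_force: [3.4, 12.8, -5.5]
grip_width: 17.1
```

Run:
```python
from station import r,imaging
from h import *
import cv2
s=r.get_state(); print(s["clock"],s["ee_pos"],s["ft_force"],s["grip_width"],np.round(s["orientation"],3).tolist())
for n in ("side","wrist"):
    c=imaging.camera(n); cv2.imwrite(f"pics/{n}3.png",c["frame"])
```

```text
3.7667 [569.43333803 201.89003957 210.73738708] [ 3.43049514 12.76974836 -5.50524636] 17.103811451149845 [[0.529, 0.848, 0.001], [0.848, -0.529, 0.005], [0.005, -0.001, -1.0]]
```

View pics/side3.png

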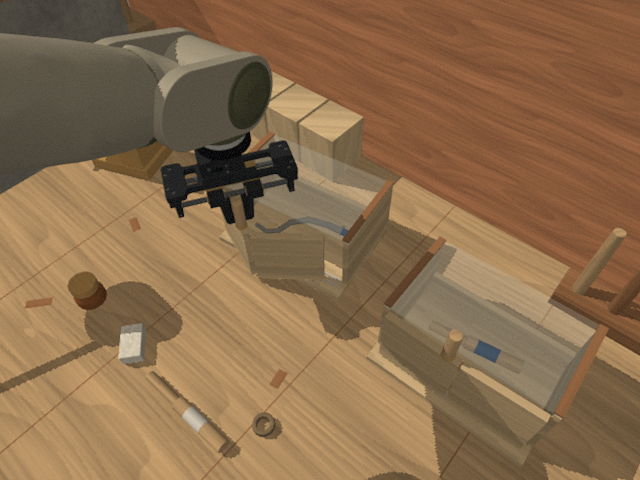

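View pics/wrist3.png

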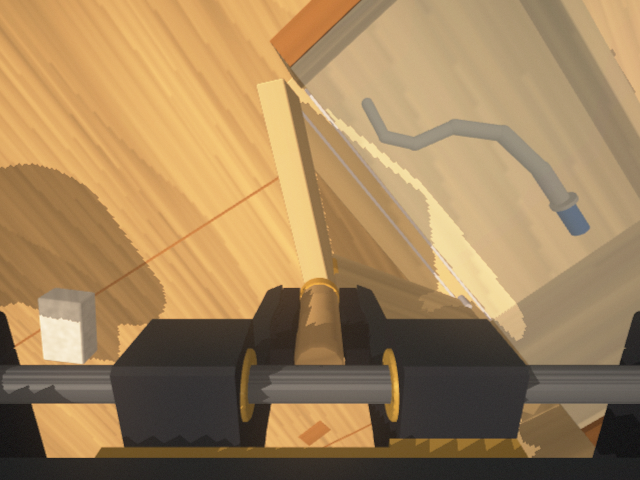

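The door follows the pull: panel 1 runs from wrist (272,83) to the pull. The sideways force of 13 N means my pivot estimate is slightly off, so I'll refine it from the wrist view.

Run:
```python
from station import r,imaging
from h import *
c=imaging.camera("wrist"); s=r.get_state(); print(s["ee_pos"],s["ft_force"])
for p in [(258,86),(286,80),(302,275),(328,272)]: print(plane(c,p,130).round(1))
P=np.array(s["ee_pos"][:2]); R=np.array(s["orientation"])
A=plane(c,(272,83),130)[:2]; u=(A-P)/np.linalg.norm(A-P); print("end",A,np.linalg.norm(A-P))
for piv in (P+100*u, np.array([607.,294.])):
  v=P-piv;a0=np.degrees(np.arctan2(v[1],v[0])); print("piv",piv,"az",a0,np.hypot(*v))
  for t in (0,6,12,18,24,30,36,42,48,54,60):
    a=np.radians(a0-t); q=piv+100*np.array([np.cos(a),np.sin(a)]); e=R.T@np.append(q-P,0); print(t,q.round(1),e.round(1))
```

```text
[570.16091472 201.59107331 210.68786441] [ 4.34465203 11.75951388 -3.05757362]
[597.9 292.4 130. ]
[609.1 288.2 130. ]
[567.5 211.3 130. ]
[579. 206. 130.]
end [603.49249036 290.32528153] 94.78794038452979
piv [605.32527793 295.20446744] az -110.58787999316463 99.99999999999997
0 [570.2 201.6] [-0.  0. -0.]
6 [560.6 205.8] [ -1.5 -10.4   0. ]
12 [551.5 210.9] [ -2.  -20.8   0. ]
18 [543. 217.] [ -1.3 -31.3   0. ]
24 [535.1 224. ] [  0.4 -41.6   0.1]
30 [528.1 231.7] [  3.3 -51.7   0.1]
36 [521.9 240.1] [  7.1 -61.4   0.1]
42 [516.6 249.2] [ 12.  -70.7   0.1]
48 [512.2 258.7] [ 17.8 -79.4   0.2]
54 [508.9 268.6] [ 24.4 -87.5   0.2]
60 [506.7 278.9] [ 31.9 -94.8   0.3]
piv [607. 294.] az -111.7348406867426 99.48129439888531
0 [570.  201.1] [-0.5  0.1 -0. ]
6 [560.5 205.5] [ -1.8 -10.3   0. ]
12 [551.5 210.8] [ -2.1 -20.8   0. ]
18 [543.1 217.1] [ -1.2 -31.2   0. ]
24 [535.4 224.2] [  0.8 -41.5   0.1]
30 [528.5 232.1] [  3.8 -51.5   0.1]
36 [522.4 240.6] [  7.8 -61.1   0.1]
42 [517.3 249.7] [ 12.9 -70.3   0.1]
48 [513.2 259.4] [ 18.8 -78.9   0.2]
54 [510.1 269.4] [ 25.7 -86.9   0.2]
60 [508.  279.6] [ 33.3 -94.    0.3]
```

Call:
move_arm --steps '[[[1,-6,0,0,0,0,1],[1,-12,0,0,0,0,1],[1,-22,0,0,0,0,1],[1,-32,0,0,0,0,1],[3,-42,0,0,0,0,1],[6,-52,0,0,0,0,1],[10,-62,0,0,0,0,1],[10,-62,0,0,0,0,1]]]'

```text
clock: 4.58
ee_pos: [522.9, 243.1, 210.8]
orientation: [[0.529, 0.848, 0.005], [0.848, -0.529, 0.003], [0.006, 0.002, -1.0]]
ft_force: [13.1, 9.2, -8.2]
grip_width: 17.0
```

Run:
```python
from station import r,imaging
from h import *
import cv2
c=imaging.camera("wrist"); cv2.imwrite("pics/wrist4.png",c["frame"])
s=r.get_state(); print(s["clock"],s["ee_pos"],s["ft_force"],s["grip_width"])
P=np.array(s["ee_pos"][:2]); R=np.array(s["orientation"])
P0=[612.15,194.2];P1=[570.0,202]
# circle r=100 thru three pts: least squares
from scipy.optimize import least_squares
o=least_squares(lambda c:[np.hypot(*(np.array(p)-c))-100 for p in (P0,P1,P)],[605,294]); print(o.x,o.fun)
piv=o.x; v=P-piv; a0=np.degrees(np.arctan2(v[1],v[0])); print(a0)
for t in (0,3,6,9,12,15,18,21):
    a=np.radians(a0-t); q=piv+100*np.array([np.cos(a),np.sin(a)]); e=R.T@np.append(q-P,0); print(t,q.round(1),e.round(1))
```

```text
4.6333 [523.24018975 242.59887024 210.76718829] [12.79573361  9.56197132 -7.60227362] 17.217639364891866
[608.9265527  294.13443643] [-0.01358994  0.02015237 -0.00966358]
-148.97543908550358
0 [523.2 242.6] [-0. -0. -0.]
3 [520.7 247.1] [ 2.5 -4.6  0. ]
6 [518.3 251.8] [ 5.2 -9.1  0. ]
9 [516.2 256.6] [  8.2 -13.4   0. ]
12 [514.4 261.5] [ 11.4 -17.5   0. ]
15 [512.8 266.5] [ 14.8 -21.5   0. ]
18 [511.5 271.6] [ 18.4 -25.3   0. ]
21 [510.5 276.7] [ 22.2 -28.9   0.1]
```

View pics/wrist4.png

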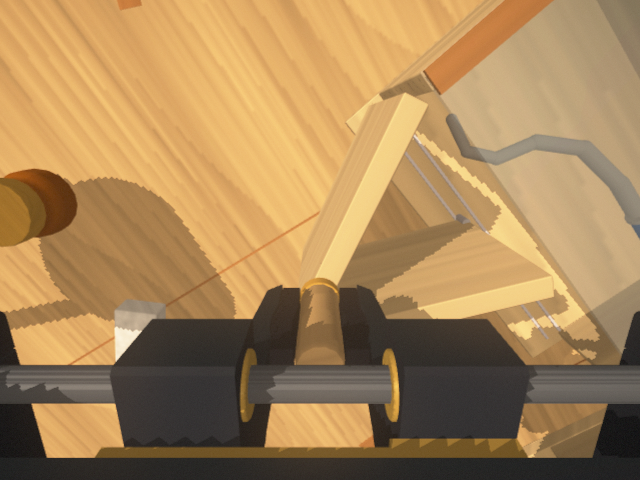

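Panel 1 is far out and panel 2 is folding. The three grip points fit a 100 mm circle to 0.02 mm, with the pivot at (608.9,294.1). Now to the end, watching for the stop.

Call:
move_arm --steps '[[[4,-5,0,0,0,0,1],[7,-10,0,0,0,0,1],[10,-14,0,0,0,0,1],[13,-18,0,0,0,0,1],[13,-18,0,0,0,0,1]]]'

```text
clock: 5.05
ee_pos: [514.6, 262.3, 210.7]
orientation: [[0.53, 0.848, 0.003], [0.848, -0.53, 0.001], [0.002, 0.002, -1.0]]
ft_force: [8.2, 3.0, -5.6]
grip_width: 16.9
```

```bash
cat > chk.py <<'E'
from station import r
from h import *
s=r.get_state(); print(s["clock"],s["ee_pos"],s["ft_force"],s["grip_width"])
P=np.array(s["ee_pos"][:2]); R=np.array(s["orientation"]); piv=np.array([608.9,294.1]); v=P-piv
a0=np.arctan2(v[1],v[0]); print("az",np.degrees(a0),"r",np.hypot(*v))
f=np.array(s["ft_force"][:2]); u=v/np.hypot(*v); tcw=np.array([u[1],-u[0]])
print("radial",f@u,"tangential(opening dir)",f@tcw)
for t in (0,2,4,6,8):
    a=a0-np.radians(t); q=piv+100*np.array([np.cos(a),np.sin(a)]); print(t,(R.T@np.append(q-P,0)).round(1))
E
python3 chk.py
```

```text
5.05 [514.57039261 262.33326695 210.74987173] [ 8.18294442  3.02338589 -5.61905831] 16.85804523811988
az -161.38837237058584 r 99.53491929501489
radial -8.71992496155425 tangential(opening dir) 0.25367371986058307
0 [-0.4 -0.3 -0. ]
2 [ 1.9 -3.   0. ]
4 [ 4.3 -5.5  0. ]
6 [ 6.7 -8.   0. ]
8 [  9.2 -10.4   0. ]
```

No stop yet, so I'll inch on.

Call:
move_arm --steps '[[[2,-2,0,0,0,0,1],[4,-4,0,0,0,0,1],[5,-5,0,0,0,0,1],[5,-5,0,0,0,0,1]]]'

```text
clock: 5.38
ee_pos: [512.9, 268.5, 210.7]
orientation: [[0.53, 0.848, 0.001], [0.848, -0.53, 0.0], [0.001, 0.001, -1.0]]
ft_force: [5.1, 1.7, -3.3]
grip_width: 17.3
```

```bash
python3 chk.py
python3 - <<'E'
from station import imaging
import cv2
for n in("wrist","side"): cv2.imwrite(f"pics/{n}5.png",imaging.camera(n)["frame"])
E
```

```text
5.3833 [512.86124128 268.54045573 210.72882418] [ 5.07657037  1.68067767 -3.26535266] 17.329052099866484
az -165.09687646171145 r 99.38175626758725
radial -5.338050886525739 tangential(opening dir) 0.3185229666639747
0 [-0.5 -0.4 -0. ]
2 [ 2.  -2.9 -0. ]
4 [ 4.5 -5.4 -0. ]
6 [ 7.1 -7.7 -0. ]
8 [ 9.8 -9.9 -0. ]
```

View pics/wrist5.png

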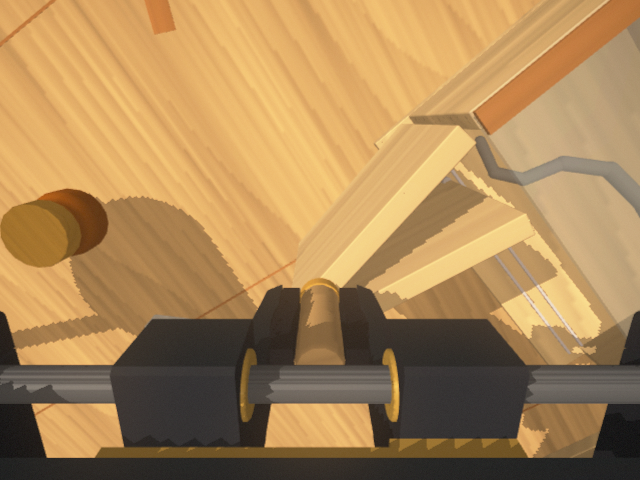

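The panels are still about 30° apart, and at the stop they should be about 20°. I'll go on.

Call:
move_arm --steps '[[[2,-3,0,0,0,0,1],[4,-5,0,0,0,0,1],[4,-5,0,0,0,0,1]]]'

```text
clock: 5.73
ee_pos: [512.5, 270.2, 210.7]
orientation: [[0.531, 0.848, 0.004], [0.848, -0.531, -0.01], [-0.006, 0.008, -1.0]]
ft_force: [12.3, -27.0, -3.1]
grip_width: 17.5
```

```bash
python3 chk.py
```

```text
5.7333 [512.52875599 270.15112565 210.68053966] [ 12.3336455  -26.97590488  -3.11383174] 17.489788743774508
az -166.04432590632567 r 99.30239299942616
radial -5.46377772965396 tangential(opening dir) -29.154165877629293
0 [-0.5 -0.5 -0. ]
2 [ 2. -3. -0.]
4 [ 4.5 -5.3 -0.1]
6 [ 7.2 -7.6 -0.1]
8 [ 9.9 -9.8 -0.1]
```

That is the stop: 29 N against the opening direction. I'll relax the preload, open and retreat upward.

Call:
move_arm --steps '[[[-3,3,0,0,0,0,1],[-3,3,0,0,0,0,0],[-3,3,0,0,0,0,-1],[-3,3,0,0,0,0,-1],[-3,3,0,0,0,0,-1],[-3,3,0,0,0,0,-1],[-3,3,0,0,0,0,-1],[-3,3,0,0,0,0,-1]]]'

```text
clock: 6.4
ee_pos: [511.8, 270.2, 210.7]
orientation: [[0.53, 0.848, -0.0], [0.848, -0.53, -0.0], [-0.0, -0.0, -1.0]]
ft_force: [-0.3, 0.1, -0.2]
grip_width: 61.7
```

```bash
python3 chk.py
```

```text
6.4 [511.76636276 270.21941775 210.71531229] [-0.27476469  0.12285999 -0.15325766] 61.67252943503533
az -166.18761032671085 r 100.02612504591902
radial 0.23748721244378132 tangential(opening dir) 0.18490547818754546
0 [ 0.  0. -0.]
2 [ 2.5 -2.4  0. ]
4 [ 5.1 -4.8  0. ]
6 [ 7.7 -7.1  0. ]
8 [10.4 -9.3  0. ]
```

Call:
move_arm --steps '[[[0,0,-10,0,0,0,-1],[0,0,-30,0,0,0,-1],[0,0,-60,0,0,0,-1],[0,0,-95,0,0,0,-1],[0,0,-130,0,0,0,-1],[0,0,-130,0,0,0,-1],[0,0,-130,0,0,0,-1]]]'

```text
clock: 6.98
ee_pos: [512.0, 270.1, 343.0]
orientation: [[0.53, 0.848, 0.004], [0.848, -0.53, 0.001], [0.003, 0.003, -1.0]]
ft_force: [-0.4, 0.0, -0.1]
grip_width: 88.2
```

Run:
```python
from station import imaging,r
from h import *
import cv2,pickle
d={}
for n in("wrist","side","scene"):
    d[n]=imaging.camera(n); cv2.imwrite(f"pics/{n}6.png",d[n]["frame"])
pickle.dump(d,open("c6.pkl","wb")); s=r.get_state(); print(s["clock"],s["ee_pos"],s["ft_force"])
```

```text
7.1333 [511.58942311 269.96514895 339.4326296 ] [ 0.19638732  0.2197561  -0.09896773]
```

View pics/wrist6.png

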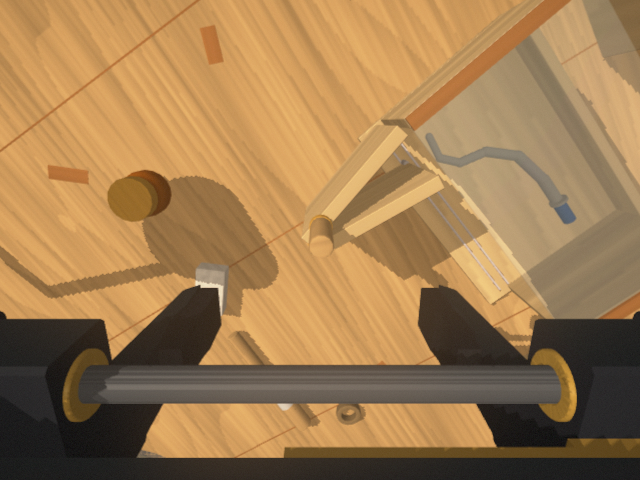

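View pics/scene6.png

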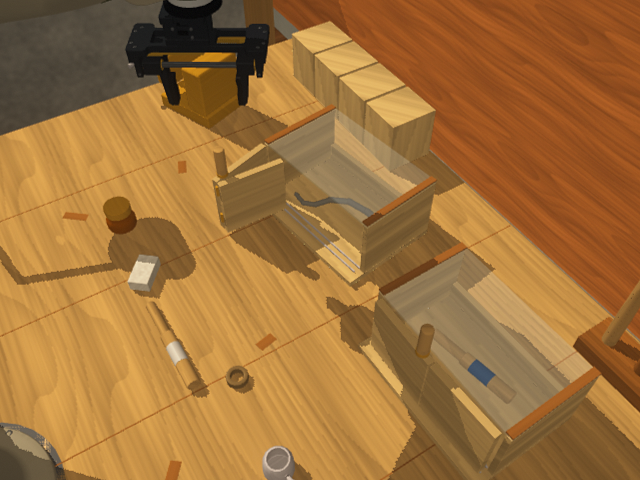

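The door stands folded out at the left end: wrist (385,185), scene (250,185). The pull is free and the gripper is clear above it. The mandrel door looks as it did before. I'll check the fold angle in numbers.

Run:
```python
import cv2,pickle
d=pickle.load(open("c6.pkl","rb"))
cv2.imwrite("pics/z6.png",cv2.resize(d["wrist"]["frame"][100:250,290:490],None,fx=4,fy=4,interpolation=cv2.INTER_CUBIC))
```

```text
(no output)
```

View pics/z6.png

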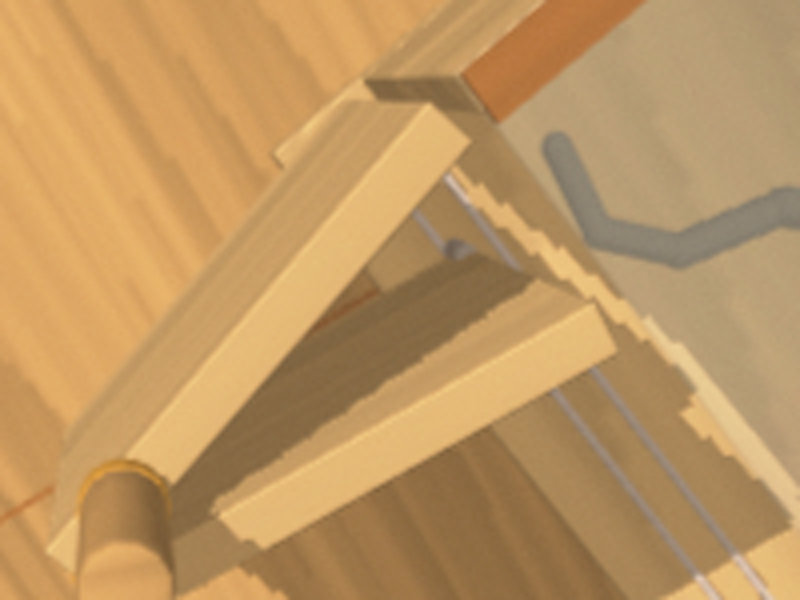

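Run:
```python
from h import *; import pickle
d=pickle.load(open("c6.pkl","rb")); c=d["wrist"]
g=lambda p:plane(c,(290+p[0]/4,100+p[1]/4),130)[:2]
def az(a,b): v=g(b)-g(a); return np.degrees(np.arctan2(v[1],v[0]))
a=az((470,142),(172,485)); a2=az((430,103),(140,435)); b=az((617,350),(265,548)); b2=az((593,303),(222,513))
print("panel1",a,a2,"panel2",b,b2)
print("rail side edge az", az((500,122),(648,0)), az((463,78),(545,0)))
C=d["scene"]
print("pull",tri((C,(220,152)),(d["wrist"],(321,244))))
o=lambda p:plane(C,p,130)[:2]
```

```text
panel1 -161.6710117141023 -162.3367170745754 panel2 178.94031341437304 178.78287151706147
rail side edge az 8.153829556420975 12.054230294086214
pull (array([512.51966734, 263.80187576, 178.72561379]), np.float64(0.989370191681781))
```

The included angle is 19.1°, which gives a door angle of about 1.40 rad, so it is fully open. Last check is that the mandrel door hasn't moved and is shut, then sign off.

Run:
```python
from h import *; import pickle,cv2
a=pickle.load(open("c0.pkl","rb"))["side"]["frame"][290:470,360:620]; b=pickle.load(open("c6.pkl","rb"))["side"]["frame"][290:470,360:620]
cv2.imwrite("pics/mand.png",np.vstack([a,b]))
t=cv2.cvtColor(a,6)[38:75,75:105]
res=cv2.matchTemplate(cv2.cvtColor(b,6),t,cv2.TM_CCOEFF_NORMED); print(cv2.minMaxLoc(res))
```

```text
(-0.515127956867218, 0.5937855839729309, (2, 44), (72, 26))
```

View pics/mand.png

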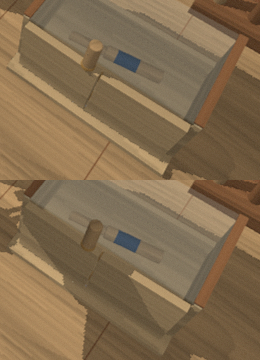

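The mandrel pull is at (93,45) in both crops, so that door has not moved. The template match came out low (0.59) and offset, because the arm's shadow now falls across that door.

Run:
```python
from station import order
print(order.sign_off())
```

```text
the job is handed in; nothing more can be done
None
```

The bocal cupboard's door is fully open and the job is handed in, at about 7 s of the 32 s allowed. I gripped its pull from above, drew it round the arc to the stop, let go and lifted the gripper clear.

- **Fully open:** at the stop the wrist read 29 N against opening. The last wrist picture shows the panels 19° apart, which gives a door angle of about 1.40 rad.
- **Touching nothing:** with the gripper raised, the force reading was close to zero.
- **Mandrel cupboard:** by eye, its pull sits at the same pixel before and after, so its door stayed shut. An automatic template match on it was inconclusive (score 0.59, offset by 12 px), because the arm's shadow fell across that door.
- **Disagreements:**
  - My first pivot estimate was about 7 mm off. It caused about 13 N of sideways load until I corrected it during the pull.
  - The camera's final pull position was about 6 mm from where the gripper had held it; I did not resolve this.

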